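Gauge the groove depth and reject the shallow bar

TASK

One of the two aluminium bars in the fixture has a groove cut too shallow (6 mm instead of 11 mm). Take the yellow depth gauge from its stand, find a bar's groove with the sprung probe, press gently (no more than 25 N) until the gauge's base sits flat on the bar, hold it there a moment and read the depth. Put the gauge back upright in its stand, then lay the too-shallow bar flat, groove up, in the blue tray, leaving the good bar in its nest and the things around undisturbed.

Things in the scene. Friction and masses are not known exactly. Their poses are not given: they have to be found in the camera images.
- gauge: loose depth gauge, 0.19 kg, upright in the stand. Origin: centre of the flat underside of its steel base (50 x 26 x 10 mm in x, y, z). Above it a yellow grip 26 x 26 mm, 10 to 56 mm over the origin, gripped across x or y; then a thin reading rod. A square-edged brass probe, 8 x 8 mm, flat end, hangs centrally under the base, its tip 15 mm below the origin when free
- probe (a joint): how far the sprung probe is pushed up into the gauge, m: 0 free, 0.015 flush with the base. Force 1.5 N at 0 plus 0.25 N per mm. Base flat on a bar and probe on the groove's floor: groove depth = 0.015 minus this, so about 0.004 in the 11 mm groove, 0.009 in the 6 mm one, 0.015 if on the bar's top. The reading rod (3 mm out when free) rises as much
- stand: black gauge stand, fixed; foot 80 x 70 x 6 mm (x, y, z), block on it 66 x 50 mm, top 28 mm above the bench. Origin under its centre at bench height. Central pocket 18 x 22 mm (x, y), 22 mm deep, takes the probe; the gauge's base stands on the top, its origin 28 mm above the stand's, its x along the stand's x
- fixture: dark steel plate, fixed, 150 x 180 x 6 mm (x, y, z), origin under its centre at bench height. Two nests of low blue stops centred 50 mm either side along y; the bars lie along x, undersides 6 mm above the bench, with about 1.5 mm play. Stops reach 15 mm above the bench; the long sides are open 30 mm either side of mid-length
- bar_a: loose aluminium bar, one of two alike, 110 x 34 x 32 mm (own x, y, z), 0.2 to 0.4 kg, level in the fixture; origin at the centre of the underside. Across the top runs one square-edged groove along y, full width, 12 mm wide in x; its centre lies somewhere within 8 mm of mid-length: search. One bar's groove is 11 mm deep, the other's 6: which is not told. Grip across the 34 mm at mid-length
- bar_b: loose aluminium bar, one of two alike, 110 x 34 x 32 mm (own x, y, z), 0.2 to 0.4 kg, level in the fixture; origin at the centre of the underside. Across the top runs one square-edged groove along y, full width, 12 mm wide in x; its centre lies somewhere within 8 mm of mid-length: search. One bar's groove is 11 mm deep, the other's 6: which is not told. Grip across the 34 mm at mid-length
- tray: open blue tray, fixed, inside 164 mm along its own y and 114 mm along its own x, walls 70 mm high, floor 2 mm above the bench; origin under its centre. Its long side (own y) lies roughly fore and aft, as the bars do
- capacitor: blue upright capacitor can, 40 mm across, 58 mm high, origin under its centre; a bystander, leave alone
- flux_tin: flat round yellow tin, 57 mm across, 22 mm high, origin under its centre; a bystander, leave alone
- spool: grey solder spool, 56 mm across, 36 mm high, origin under its centre; a bystander, leave alone
Not all that is in view belongs to the job. Leave any pink look-alike of the gauge alone.

How it is judged:
By the outcome, as a careful person would: the job done as asked, in the order asked, and still so for the second after the job is handed in, with the robot touching nothing.
It also fails if it takes over 61 s, if anything falls off the work surface, if the arm or the gripper's body presses on something with over 40 N, if the wrist force passes 120 N, or if a joint passes its speed limit or range.

ROBOT

A 6-joint arm with a two-finger parallel gripper is mounted at the origin on a cart in front of the work surface, level with it; the furniture and walls round the work are solid. World frame = base frame: x ahead of the robot, y to its left, z up, the work surface at z = 0. Lengths are in mm, angles in rad, forces in N, time in s.
With the tool pointing down it reaches from about 350 to 775 mm from the base axis. Payload 7.3 kg.
Tool frame: the origin (TCP) lies at the very end of the fingers, on their centre line; the grasp point (between the pads) lies 19 mm behind it (bot.grip_point_offset is the distance from the TCP to the grasp point, in mm); z points along the fingers, y is the line along which they close (so a half turn about z gives the same grasp; the last joint's range is limited). The gripper opens to 92 mm and grips with 3 to 60 N. Pads are 19 mm wide; open, the fingers measure 130 mm over their backs; the gripper's body (75 mm by 190 mm) begins 47 mm behind the grasp point.
Start: joints at [0.989, 0.342, 1.524, -0, 1.275, -0.146], TCP at [221.61, 475.956, 226.741] pointing down, gripper open.
Joint ranges: [-2.53, 2.53], [-0.77, 2.02], [0.04, 2.7], [-1, 4.14], [0.28, 2.66], [-3.11, 3.11]. Speed limits (rad/s): [2.57, 2.57, 3.14, 3.14, 3.14, 3.14].

INTERFACE

Orientations are given as [roll, pitch, yaw] about the fixed x, y, z axes, in that order (R = Rz(yaw) Ry(pitch) Rx(roll)).
In Python, from plant import bot gives the robot as it stands. The module is installed in compiled form; this text tells all that it offers.
- The arm moves only by the shell command python3 -m jog 'ROWS' [OPENING]. ROWS is JSON, a list of rows, each a list of 6 numbers: the shift along the tool's x, y, z in mm, then the turn, a rotation vector about the tool's x, y, z in rad. In form: [[dx, dy, dz, rx, ry, rz], ...]. A call has 1 to 12 rows; each row shifts and turns the commanded pose from where the row before left it, along the tool's axes as they then stand; what a row does not reach is not made up. A row lasts 1/10 s, in which the tool goes at most 50 mm and 8.59 degrees, less where a joint would pass 70% of its speed; a pose out of reach is approached as far as the arm can. A call with a gripper value outside its range is refused whole. OPENING is the opening in per cent of the stroke, from 0 (shut) to 100 (fully open), set as the call begins (- or left out, the last holds). The fingers move at their own pace and stop on an object; the grip force is fixed at half the most. Time passes only in rows, so rows that do not move let the fingers close. It gives the time, the measured TCP pose, the force, the opening and the grip force at its end, in the units of the state.
- bot.get_obs(): the state, without advancing time (a new reading comes with each control period).
- bot.capture(name): name is "side" or "top" or "wrist"; returns the picture (480x640x3 uint8, red, green, blue); there is no depth.
- bot.camera_model(name): a dict with "fx", "fy", "cx", "cy" (pixels), "dist_coeffs" ([k1, k2, p1, p2, k3] as OpenCV has them; the pictures are not rectified), "position" and "orientation" of the camera in the world; the wrist camera has in their place "T_tool_cam" (4x4, takes a point from camera to tool coordinates, whose origin is the TCP and whose axes are the flange's). Camera axes: x right, y down, z forward; pixel columns grow to the right and rows downward; lengths in mm; the calibration is good to about 2 mm. A picture is of the moment at which its call begins: read the wrist's pose just before it. camera_model takes no time and is no camera call.
- bot.close_job(): hands the job in; it is judged then, once.
Trained networks look in the newest picture that a camera, given by its name, has taken for a name from the list of things; names that differ only in an ending like _2 or _b are one class to them, and where a whole thing is asked for, a point or a joint stands for the part that bears it (a point fixed in the world has none). Each returns a list of dicts, best first, with "p" (0 to 1); they miss things now and then, are a little off and sometimes report something else, mostly with a low value. They report only what shows in the picture. A call takes as long as a camera call. They do not tell look-alikes from the thing itself.
- bot.outline_of(target, camera): "mask" (480x640 bool, what is visible of it) and "pixel" ([column, row] in pixels, amid what is visible of it).
The state is a dict: "time": time; "joint_positions": joint angles; "dq": joint speeds; "tau": joint torques, N m; "tool_pos": TCP position; "tcp_rot": TCP orientation; "contact_force": force on the tool from outside, world axes, zero at the start; "moment": the same for the moment, N m; "grip_width": finger opening in mm; "finger_force": force on a finger pad.
Only numpy, scipy, OpenCV 4.12 (cv2) and the standard library are available. Lean on these libraries where they do the work, as an engineer would, in place of code of your own. Each camera call takes 0.05 s, during which the arm holds its last target. There are 200 camera calls.

## Working session

There is one attempt and no reset: what is moved stays moved. The work goes in short steps, Python scripts to look and compute and a shell command to move; the robot and the scene stay as the last step left them, time stands still between calls to the robot, and variables do not carry over. Pictures are saved under pics/ and viewed, at most 10 in all, crops included, and the job is handed in when it is done.

```bash
mkdir -p pics; ls
python3 - <<'E'
from plant import bot
import cv2,numpy as np
o=bot.get_obs()
for k,v in o.items(): print(k,np.round(v,3))
for c in ["top","side"]:
    im=bot.capture(c); cv2.imwrite(f"pics/{c}0.png",im[...,::-1])
    m=bot.camera_model(c); print(c,{k:np.round(v,3).tolist() for k,v in m.items()})
    for t in ["gauge","stand","fixture","bar_a","tray","capacitor","flux_tin","spool"]:
        print(t,[(np.round(d["pixel"],1).tolist(),round(d["p"],2),int(d["mask"].sum())) for d in bot.outline_of(t,c)][:4])
m=bot.camera_model("wrist");print({k:np.round(v,3).tolist() for k,v in m.items()})
E
```

```text
pics
time 0.0
joint_positions [ 0.989  0.343  1.525 -0.     1.275 -0.146]
dq [-0.    -0.    -0.002  0.001  0.002  0.   ]
tau [ -0.    -43.126 -24.422   0.072   0.056  -0.   ]
tool_pos [221.369 475.599 226.036]
tcp_rot [-3.14  -0.     2.706]
contact_force [-0.271 -1.086  0.802]
moment [-0.011 -0.018 -0.024]
finger_force 0.0
grip_width 92.014
top {'fx': 585.295, 'fy': 585.295, 'cx': 311.85, 'cy': 239.021, 'dist_coeffs': [-0.083, 0.0, 0.0, 0.0, 0.0], 'position': [278.297, 33.813, 1422.158], 'orientation': [-2.938, -0.005, -1.584]}
gauge [([162.9, 314.3], 0.85, 256), ([207.3, 276.8], 0.54, 270)]
stand [([215.1, 285.2], 0.58, 723)]
fixture [([277.9, 273.3], 0.86, 3130)]
bar_a [([297.8, 272.8], 0.9, 693), ([256.3, 269.0], 0.66, 721)]
tray [([440.4, 244.4], 0.74, 4334)]
capacitor [([285.6, 184.4], 0.56, 286)]
flux_tin [([230.7, 198.1], 0.67, 396)]
spool [([429.6, 181.9], 0.79, 461)]
side {'fx': 530.847, 'fy': 530.847, 'cx': 314.186, 'cy': 232.385, 'dist_coeffs': [0.037, 0.0, 0.0, 0.0, 0.0], 'position': [66.056, 1177.928, 534.032], 'orientation': [-1.932, 0.022, -2.748]}
gauge [([329.3, 319.5], 0.91, 654), ([309.7, 281.7], 0.79, 470)]
stand [([306.0, 302.9], 0.96, 619)]
fixture [([323.2, 270.7], 0.48, 632)]
bar_a [([323.3, 268.0], 0.82, 641), ([334.2, 257.2], 0.61, 774)]
tray [([336.2, 204.8], 0.6, 497)]
capacitor [([249.7, 250.8], 0.87, 355)]
flux_tin []
spool []
{'fx': 410.158, 'fy': 410.158, 'cx': 319.761, 'cy': 238.026, 'dist_coeffs': [-0.093, 0.0, 0.0, 0.0, 0.0], 'T_tool_cam': [[0.0, -0.962, -0.272, 72.784], [1.0, -0.0, 0.001, 0.484], [-0.001, -0.272, 0.962, -157.815], [0.0, 0.0, 0.0, 1.0]]}
```

```bash
cat > h.py <<'E'
from plant import bot
import cv2,numpy as np
from scipy.spatial.transform import Rotation as R
def pose(c):
    m=bot.camera_model(c)
    if c=="wrist":
        o=bot.get_obs(); T=np.array(m["T_tool_cam"]); Rt=R.from_euler("xyz",o["tcp_rot"]).as_matrix()
        return m,Rt@T[:3,:3],Rt@T[:3,3]+o["tool_pos"]
    return m,R.from_euler("xyz",m["orientation"]).as_matrix(),np.array(m["position"])
def K(m): return np.array([[m["fx"],0,m["cx"]],[0,m["fy"],m["cy"]],[0,0,1.]]),np.array(m["dist_coeffs"])
def world(px,z,P):
    m,Rc,p=P; k,d=K(m)
    u=cv2.undistortPoints(np.array(px,float).reshape(-1,1,2),k,d).reshape(-1,2)
    r=np.c_[u,np.ones(len(u))]@Rc.T
    return p+r*((z-p[2])/r[:,2])[:,None]
def pix(X,P):
    m,Rc,p=P; k,d=K(m); r=(np.atleast_2d(X)-p)@Rc
    return cv2.projectPoints(r,np.zeros(3),np.zeros(3),k,d)[0].reshape(-1,2)
E
python3 - <<'E'
from h import *
P=pose("top")
for n,px,z in [("g1",[162.9,314.3],45),("g2",[207.3,276.8],70),("stand",[215.1,285.2],15),("fix",[277.9,273.3],6),("b1",[297.8,272.8],38),("b2",[256.3,269],38),("tray",[440.4,244.4],20),("cap",[285.6,184.4],50),("tin",[230.7,198.1],22),("spool",[429.6,181.9],36)]: print(n,world(px,z,P).round(0))
a=cv2.imread("pics/top0.png")[150:370,130:500]; b=cv2.imread("pics/side0.png")[180:350,200:420]
a=cv2.resize(a,None,fx=1.6,fy=1.6,interpolation=3);cv2.imwrite("pics/a.png",a)
b=cv2.resize(b,(592,457))
b=cv2.resize(b,(313,242));c=np.vstack([a,np.hstack([b,np.zeros((242,592-313,3),np.uint8)])]);cv2.imwrite("pics/c.png",c);print(c.shape)
E
```

```text
g1 [[386. 376.  45.]]
g2 [[471. 269.  70.]]
stand [[458. 259.  15.]]
fix [[486. 107.   6.]]
b1 [[482.  58.  38.]]
b2 [[493. 157.  38.]]
tray [[ 551. -292.   20.]]
cap [[699.  86.  50.]]
tin [[674. 223.  22.]]
spool [[ 706. -271.   36.]]
(594, 592, 3)
```

View pics/c.png

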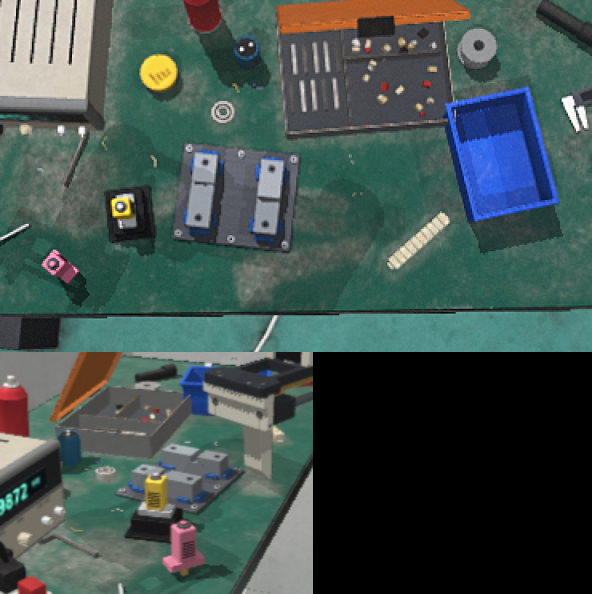

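The yellow gauge in the stand is at top pixel (207,277). The pink look-alike is at (163,314), standing loose, so I'll leave that one alone. I'll move over the stand and fixture for a close look.

```bash
python3 -m jog '[[-42,-25,-2,0,0,0],[-43,-25,-2,0,0,0],[-43,-25,-2,0,0,0],[-43,-25,-2,0,0,0],[-43,-25,-2,0,0,0],[-43,-25,-2,0,0,0],[-43,-25,-2,0,0,0],[0,0,0,0,0,-0.11],[0,0,0,0,0,-0.11],[0,0,0,0,0,-0.1],[0,0,0,0,0,0],[0,0,0,0,0,0]]' 100
python3 - <<'E'
from h import *
P=pose("wrist"); im=bot.capture("wrist"); cv2.imwrite("pics/w1.png",im[...,::-1])
import pickle; D={}
print(bot.get_obs()["tool_pos"],bot.get_obs()["tcp_rot"])
for t in ["gauge","stand","bar_a","fixture"]:
    D[t]=bot.outline_of(t,"wrist")
    for d in D[t]: print(t,d["p"],d["pixel"],d["mask"].sum(),world(d["pixel"],38,P).round(0))
pickle.dump((P,D),open("w1.pkl","wb"))
E
```

```text
time: 2.1
tool_pos: [419.7, 190.7, 240.8]
tcp_rot: [3.141, 0.0, 3.023]
contact_force: [0.6, 0.7, -0.0]
grip_width: 91.8
finger_force: 0.0
[419.6504961  190.77675732 240.76311257] [3.14148081e+00 1.50946637e-04 3.02364315e+00]
gauge 0.85 [518.2, 140.0] 2416 [[380. 372.  38.]]
gauge 0.71 [415.3, 246.7] 2006 [[467. 275.  38.]]
stand 0.87 [394.6, 223.1] 3491 [[443. 257.  38.]]
bar_a 0.97 [195.4, 253.5] 2888 [[450.  71.  38.]]
bar_a 0.69 [297.1, 272.0] 3624 [[479. 163.  38.]]
fixture 0.98 [255.5, 252.7] 12626 [[456. 127.  38.]]
```

View pics/w1.png

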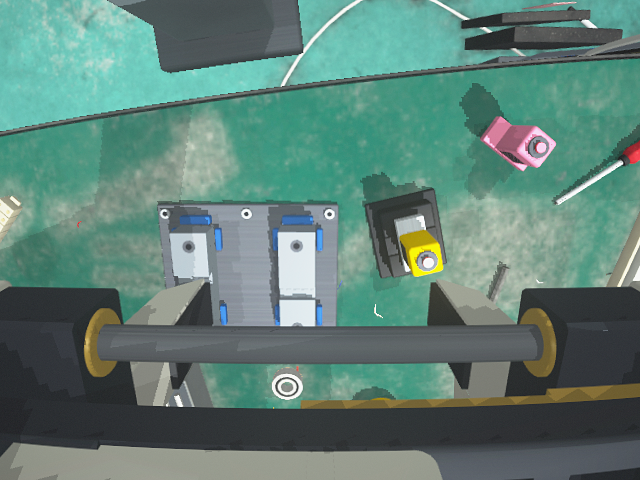

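Run:
```python
from h import *
import pickle
P,D=pickle.load(open("w1.pkl","rb"))
print("gauge",world([[427,261]],87,P).round(1))
h=world([[165,214],[329,214],[246,214]],6,P);print("fixholes",h.round(1))
s=world([[366,205],[433,188],[446,270],[383,278]],6,P);print("stand",s.round(1), s.mean(0))
print("b holes/bar ends",world([[278,233],[315,233],[170,233],[208,233],[278,297],[315,297]],38,P).round(1))
im=cv2.imread("pics/w1.png")[180:340,150:460];cv2.imwrite("pics/w1c.png",cv2.resize(im,(775,400),interpolation=cv2.INTER_CUBIC))
```

```text
gauge [[464.4 273.2  87. ]]
fixholes [[415.   37.3   6. ]
 [434.5 198.7   6. ]
 [424.8 117.8   6. ]]
stand [[429.9 235.5   6. ]
 [420.7 301.8   6. ]
 [507.  311.6   6. ]
 [507.7 246.2   6. ]] [466.30555938 273.76494735   6.        ]
b holes/bar ends [[439.5 150.6  38. ]
 [443.5 184.1  38. ]
 [427.6  51.3  38. ]
 [431.9  86.7  38. ]
 [502.2 141.3  38. ]
 [506.3 176.4  38. ]]
```

View pics/w1c.png

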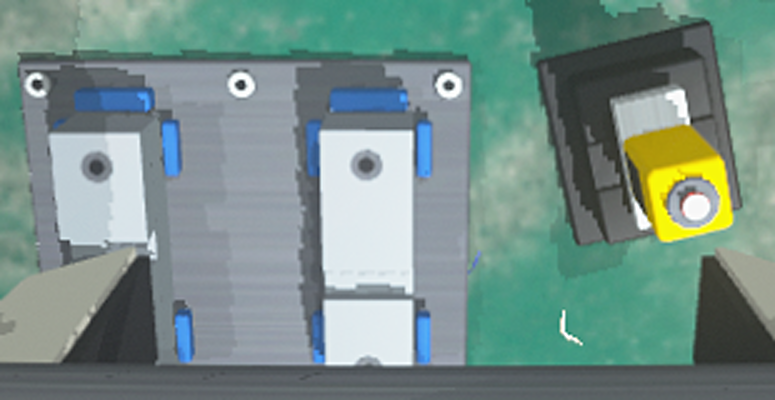

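```bash
python3 -m jog '[[-12,29,30,0,0,0],[-12,29,30,0,0,0],[-11,29,31,0,0,0],[0,0,0,0,0,-0.11],[0,0,0,0,0,-0.11],[0,0,0,0,0,0],[0,0,0,0,0,0]]'
python3 - <<'E'
from h import *
P=pose("wrist"); im=bot.capture("wrist"); bgr=im[...,::-1]
o=bot.get_obs();print(o["tool_pos"],o["tcp_rot"])
hsv=cv2.cvtColor(np.ascontiguousarray(bgr),cv2.COLOR_BGR2HSV)
y=cv2.inRange(hsv,(20,120,185),(35,255,255)); 
y[:,:200]=0;y[:,440:]=0
n,l,s,c=cv2.connectedComponentsWithStats(y);print(s[1:][s[1:,4]>100],c[1:][s[1:,4]>100])
import pickle;pickle.dump(P,open("w2.pkl","wb"))
cv2.imwrite("pics/w2.png",cv2.resize(bgr[100:350,180:480],(720,600),interpolation=cv2.INTER_CUBIC))
E
```

```text
time: 3.05
tool_pos: [464.5, 273.1, 149.8]
tcp_rot: [3.141, 0.0, -3.041]
contact_force: [-0.3, 0.1, 0.1]
grip_width: 92.0
finger_force: 0.0
[464.58951166 273.04924689 149.99498756] [ 3.14136053e+00  5.28540961e-04 -3.04037768e+00]
[[ 297  230   45   44 1155]] [[319.55670996 250.20692641]]
```

View pics/w2.png

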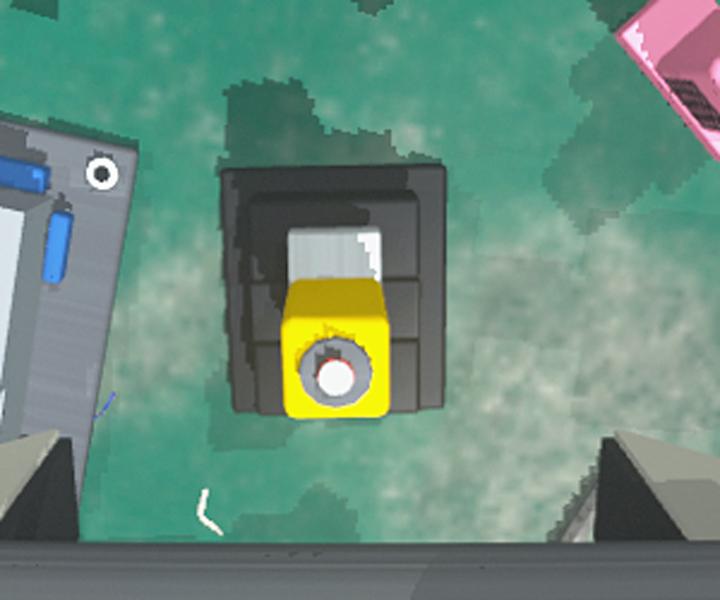

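Run:
```python
from h import *
import pickle;P=pickle.load(open("w2.pkl","rb"))
f=np.array([[335,367],[281,317],[389,317],[281,418],[389,418],[335,374]])/2.4+[180,100]
w=world(f,84,P);w[5]=world(f[5:],90,P);print(w.round(1))
s=world(np.array([[222,170],[445,166],[445,406],[234,411]])/2.4+[180,100],6,P);print(s.round(1),s.mean(0))
```

```text
[[464.  273.3  84. ]
 [453.  259.5  84. ]
 [450.4 284.7  84. ]
 [478.2 261.6  84. ]
 [475.6 287.7  84. ]
 [463.8 273.3  90. ]]
[[429.7 235.2   6. ]
 [421.6 302.8   6. ]
 [498.7 312.9   6. ]
 [507.3 244.6   6. ]] [464.32146792 273.8652167    6.        ]
```

```bash
python3 -m jog '[[0,0,35,0,0,0],[0,0,35,0,0,0],[0,0,34,0,0,0],[0,0,0,0,0,0]]' && python3 -m jog '[[0,0,0,0,0,0],[0,0,0,0,0,0],[0,0,0,0,0,0],[0,0,0,0,0,0],[0,0,0,0,0,0],[0,0,0,0,0,0]]' 0
```

```text
time: 3.5
tool_pos: [461.8, 271.7, 42.4]
tcp_rot: [-3.139, -0.007, -3.04]
contact_force: [-0.2, -0.2, 0.2]
grip_width: 91.7
finger_force: 0.0
time: 4.1
tool_pos: [464.7, 273.1, 46.2]
tcp_rot: [3.141, 0.001, -3.037]
contact_force: [0.3, 0.6, -0.3]
grip_width: 48.3
finger_force: 0.0
```

```bash
python3 -m jog '[[0,0,0,0,0,0],[0,0,0,0,0,0],[0,0,0,0,0,0],[0,0,0,0,0,0],[0,0,0,0,0,0]]' 0 && python3 -m jog '[[0,0,-10,0,0,0],[0,0,-25,0,0,0],[0,0,-25,0,0,0],[0,0,-20,0,0,0],[0,0,0,0,0,0],[0,0,0,0,0,0],[0,0,0,0,0,0]]'
```

```text
time: 4.6
tool_pos: [464.5, 273.0, 45.7]
tcp_rot: [3.142, -0.0, -3.037]
contact_force: [0.2, -0.5, 0.6]
grip_width: 26.2
finger_force: 29.8
time: 5.3
tool_pos: [463.7, 272.7, 124.6]
tcp_rot: [-3.141, -0.002, -3.037]
contact_force: [0.6, -0.2, -2.7]
grip_width: 25.6
finger_force: 29.9
```

```bash
python3 -m jog '[[-17,-43,0,0,0,0],[-17,-43,0,0,0,0],[-17,-43,0,0,0,0],[-17,-42,0,0,0,0],[0,0,0,0,0,0.112],[0,0,0,0,0,0.112],[0,0,0,0,0,0],[0,0,0,0,0,0],[0,0,0,0,0,0]]'
python3 - <<'E'
from h import *
P=pose("wrist"); im=bot.capture("wrist"); bgr=im[...,::-1]
o=bot.get_obs();print(o["tool_pos"],o["tcp_rot"],o["contact_force"])
import pickle;pickle.dump(P,open("w3.pkl","wb"))
cv2.imwrite("pics/w3f.png",bgr)
print(pix([[496,161,38],[484,62,38]],P))
cv2.imwrite("pics/w3.png",cv2.resize(bgr[20:340,110:510],(750,600),interpolation=cv2.INTER_CUBIC))
E
```

```text
time: 6.2
tool_pos: [549.6, 110.4, 125.2]
tcp_rot: [-3.141, -0.001, 3.025]
contact_force: [-0.8, 0.3, -1.6]
grip_width: 25.4
finger_force: 29.9
[549.66641199 110.43948959 125.40949276] [-3.14158168e+00 -5.44372499e-04  3.02416376e+00] [ 0.54154752 -0.1098338  -1.42711302]
[[393.70909781 147.10818328]
 [224.45781997 146.65958115]]
```

View pics/w3.png

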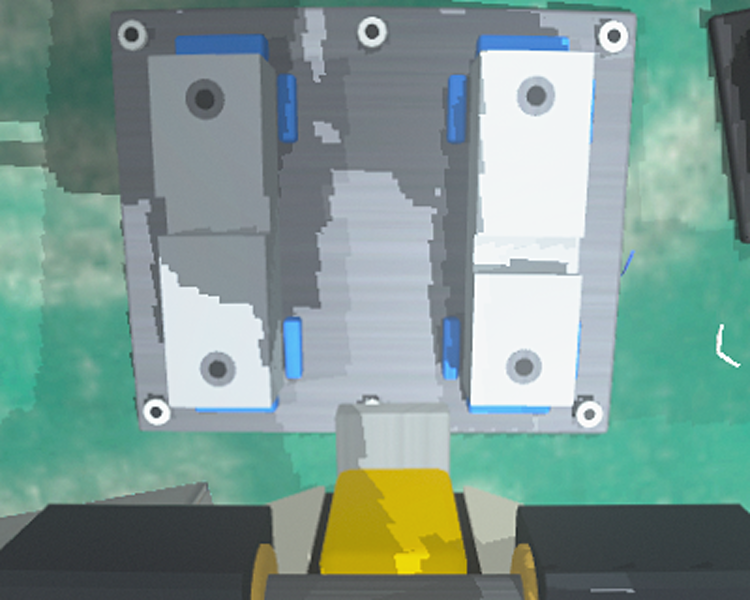

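Run:
```python
from h import *
import pickle;P=pickle.load(open("w3.pkl","rb"))
g=lambda a:np.array(a)/1.875+[110,20]
w=world(g([[480,52],[594,52],[469,405],[579,405]]),38,P);print(w.round(1),"Rcentre",w.mean(0))
w=world(g([[148,56],[265,53],[166,408],[271,405]]),38,P);print(w.round(1),"Lcentre",w.mean(0))
w=world(g([[527,237],[527,273]]),38,P);print("Rgroove",w.round(1),w.mean(0))
w=world(g([[214,233]]),38,P);print("Lgroove line",w.round(1))
w=world(g([[131,34],[613,37],[156,412],[589,413]]),6,P);print("holes",w.round(1),w.mean(0))
```

```text
[[439.2 149.9  38. ]
 [442.6 184.1  38. ]
 [547.8 136.3  38. ]
 [552.  172.8  38. ]] Rcentre [495.4037405  160.77929521  38.        ]
[[427.8  50.7  38. ]
 [431.8  86.1  38. ]
 [537.   36.   38. ]
 [540.1  71.2  38. ]] Lcentre [484.17664572  60.98041442  38.        ]
Rgroove [[495.4 159.5  38. ]
 [506.6 158.6  38. ]] [501.03335629 159.04758272  38.        ]
Lgroove line [[482.6  62.   38. ]]
holes [[413.3  37.2   6. ]
 [433.8 199.5   6. ]
 [545.9  21.    6. ]
 [565.3 183.4   6. ]] [489.57336932 110.2442681    6.        ]
```

```bash
python3 -m jog '[[18,15,0,0,0,0],[18,15,0,0,0,0],[17.5,13.6,10,0,0,0],[0,0,20,0,0,0],[0,0,20,0,0,0],[0,0,0,0,0,0],[0,0,0,0,0,0],[0,0,0,0,0,0],[0,0,0,0,0,0]]'
```

```text
time: 7.15
tool_pos: [502.7, 159.8, 76.7]
tcp_rot: [3.141, 0.002, 3.022]
contact_force: [-1.0, 0.2, -2.4]
grip_width: 26.2
finger_force: 29.9
```

```bash
python3 -m jog '[[0,0,4,0,0,0],[0,0,4,0,0,0],[0,0,0,0,0,0],[0,0,0,0,0,0],[0,0,0,0,0,0]]'
```

```text
time: 7.65
tool_pos: [502.1, 159.7, 67.7]
tcp_rot: [3.142, 0.0, 3.022]
contact_force: [-0.3, 0.1, -1.8]
grip_width: 26.1
finger_force: 29.9
```

```bash
python3 -m jog '[[0,0,2.5,0,0,0],[0,0,3,0,0,0],[0,0,0,0,0,0],[0,0,0,0,0,0],[0,0,0,0,0,0]]';  python3 -m jog '[[0,0,2,0,0,0],[0,0,2,0,0,0],[0,0,0,0,0,0],[0,0,0,0,0,0],[0,0,0,0,0,0]]'
```

```text
time: 8.15
tool_pos: [502.3, 159.8, 62.4]
tcp_rot: [3.141, 0.001, 3.022]
contact_force: [0.6, 0.5, -0.2]
grip_width: 26.0
finger_force: 29.9
time: 8.65
tool_pos: [502.3, 159.8, 58.3]
tcp_rot: [3.141, 0.001, 3.022]
contact_force: [-0.0, -0.3, 1.5]
grip_width: 26.0
finger_force: 29.9
```

```bash
python3 -m jog '[[0,0,1.5,0,0,0],[0,0,0,0,0,0],[0,0,0,0,0,0],[0,0,0,0,0,0]]';  python3 -m jog '[[0,0,0.5,0,0,0],[0,0,0.5,0,0,0],[0,0,0,0,0,0],[0,0,0,0,0,0],[0,0,0,0,0,0]]'
```

```text
time: 9.05
tool_pos: [502.2, 159.8, 56.8]
tcp_rot: [3.141, 0.0, 3.022]
contact_force: [1.0, -0.3, 0.9]
grip_width: 25.9
finger_force: 29.9
time: 9.55
tool_pos: [502.2, 159.8, 55.8]
tcp_rot: [3.141, 0.0, 3.022]
contact_force: [1.8, 1.0, 1.5]
grip_width: 25.8
finger_force: 29.9
```

```bash
python3 -m jog '[[0,0,0.4,0,0,0],[0,0,0,0,0,0],[0,0,0,0,0,0]]'; python3 -m jog '[[0,0,0.4,0,0,0],[0,0,0,0,0,0],[0,0,0,0,0,0]]'
```

```text
time: 9.85
tool_pos: [502.2, 159.8, 55.7]
tcp_rot: [3.141, 0.001, 3.022]
contact_force: [1.6, 0.3, 5.2]
grip_width: 25.8
finger_force: 29.9
time: 10.15
tool_pos: [502.3, 159.8, 55.6]
tcp_rot: [3.141, 0.001, 3.022]
contact_force: [0.1, 0.9, 8.5]
grip_width: 25.9
finger_force: 29.9
```

```bash
python3 -m jog '[[0,0,0.4,0,0,0],[0,0,0,0,0,0],[0,0,0,0,0,0],[0,0,0,0,0,0],[0,0,0,0,0,0],[0,0,0,0,0,0],[0,0,0,0,0,0],[0,0,0,0,0,0],[0,0,0,0,0,0],[0,0,0,0,0,0]]'
python3 - <<'E'
from h import *
for c in ("side","wrist"):
    im=bot.capture(c)[...,::-1]; P=pose(c); cv2.imwrite(f"pics/{c}4.png",im)
    q=pix([[501.5,160,94],[501.5,160,97],[501.5,160,101],[501.5,160,106]],P);print(c,q.round(0).tolist())
    print(bot.get_obs()["contact_force"])
    u,v=q[1].astype(int);u=max(u,80);v=max(60,min(v,420)); cr=cv2.resize(im[v-60:v+60,u-80:u+80],(400,300),interpolation=2)
    A=cr if c=="side" else np.hstack([A,cr])
cv2.imwrite("pics/r4.png",A)
E
```

```text
time: 11.15
tool_pos: [502.3, 159.8, 55.7]
tcp_rot: [3.141, 0.001, 3.022]
contact_force: [-0.6, 0.2, 12.6]
grip_width: 25.4
finger_force: 29.9
side [[313.0, 242.0], [313.0, 241.0], [313.0, 239.0], [313.0, 237.0]]
[-0.31121757 -0.69949634 12.56925268]
wrist [[319.0, 349.0], [319.0, 354.0], [319.0, 361.0], [319.0, 370.0]]
[-0.47648997  0.35453988 12.42088659]
```

View pics/r4.png

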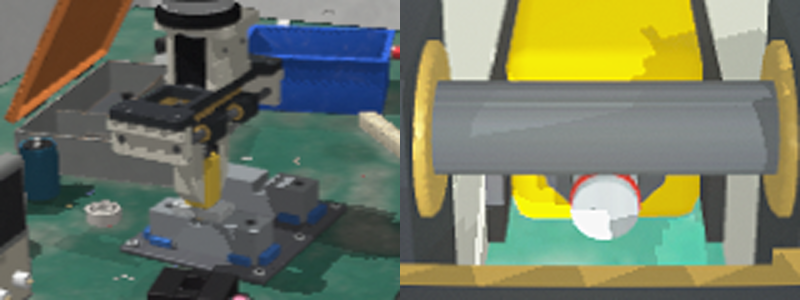

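```bash
python3 -m jog '[[0,0,-3,0,0,0],[0,0,-2.9,0,0,0],[0,0,0,0,0,0],[0,0,0,0,0,0],[0,0,0,0,0,0]]'
python3 - <<'E'
from h import *
f=[]
for i in range(5):
    bot.capture("wrist"); o=bot.get_obs(); f.append(o["contact_force"][2])
print(o["tool_pos"],np.round(f,2),np.mean(f))
E
python3 -m jog '[[0,0,-6,0,0,0],[0,0,-6,0,0,0],[0,0,0,0,0,0],[0,0,0,0,0,0],[0,0,0,0,0,0]]'
python3 - <<'E'
from h import *
f=[]
for i in range(5):
    bot.capture("wrist"); o=bot.get_obs(); f.append(o["contact_force"][2])
print(o["tool_pos"],np.round(f,2),np.mean(f))
E
```

```text
time: 11.75
tool_pos: [501.8, 159.7, 60.1]
tcp_rot: [-3.141, -0.001, 3.022]
contact_force: [2.3, 0.5, 1.3]
grip_width: 26.0
finger_force: 29.9
[501.8603422  159.71124692  60.26523727] [0.71 1.47 0.56 0.59 0.8 ] 0.8240585316667037
time: 12.5
tool_pos: [501.6, 159.7, 72.2]
tcp_rot: [-3.141, -0.001, 3.022]
contact_force: [0.5, -0.4, -1.7]
grip_width: 25.9
finger_force: 29.9
[501.887416   159.73478913  72.2539472 ] [-2.31 -1.76 -2.47 -1.57 -2.03] -2.0290688408216138
```

Reading done: probe compression about 9–10 mm, so a 6 mm groove. The bar at y≈160 is the shallow one. Returning the gauge.

```bash
python3 -m jog '[[0,0,-25,0,0,0],[0,0,-27,0,0,0],[16.8,36,0,0,0,0],[16.8,36,0,0,0,0],[16.8,36.1,0,0,0,0],[0,0,0,0,0,-0.112],[0,0,0,0,0,-0.112],[0,0,0,0,0,0],[0,0,0,0,0,0],[0,0,0,0,0,0]]'
```

```text
time: 13.75
tool_pos: [465.0, 272.8, 124.4]
tcp_rot: [3.142, -0.0, -3.04]
contact_force: [0.0, -0.5, -2.8]
grip_width: 25.9
finger_force: 29.9
```

```bash
python3 -m jog '[[0,0,30,0,0,0],[0,0,25,0,0,0],[0,0,10,0,0,0],[0,0,8,0,0,0],[0,0,4,0,0,0],[0,0,0,0,0,0],[0,0,0,0,0,0],[0,0,0,0,0,0]]'; python3 -m jog '[[0,0,1,0,0,0],[0,0,0.6,0,0,0],[0,0,0,0,0,0],[0,0,0,0,0,0]]'
```

```text
time: 14.55
tool_pos: [465.4, 273.3, 48.2]
tcp_rot: [3.141, 0.002, -3.037]
contact_force: [0.4, 0.7, -1.7]
grip_width: 26.0
finger_force: 29.9
time: 14.95
tool_pos: [464.9, 273.1, 45.8]
tcp_rot: [3.142, 0.0, -3.037]
contact_force: [0.1, -0.8, -0.9]
grip_width: 25.8
finger_force: 29.9
```

```bash
python3 -m jog '[[0,0,0,0,0,0],[0,0,0,0,0,0],[0,0,0,0,0,0],[0,0,0,0,0,0],[0,0,0,0,0,0],[0,0,-20,0,0,0],[0,0,-30,0,0,0],[0,0,-45,0,0,0],[0,0,-10,0,0,0],[0,0,0,0,0,0],[0,0,0,0,0,0]]' 100
python3 - <<'E'
from h import *
P=pose("wrist"); im=bot.capture("wrist")[...,::-1]; o=bot.get_obs(); print(o["tool_pos"])
cv2.imwrite("pics/w5.png",im[100:350,180:480]); print(pix([[464,273.3,84]],P)-[180,100])
E
```

```text
time: 16.05
tool_pos: [464.3, 272.9, 149.9]
tcp_rot: [-3.141, -0.001, -3.037]
contact_force: [-0.8, -0.5, 0.3]
grip_width: 91.5
finger_force: 0.0
[463.99822251 272.71688963 149.30351977]
[[139.95574219 153.54415655]]
```

View pics/w5.png

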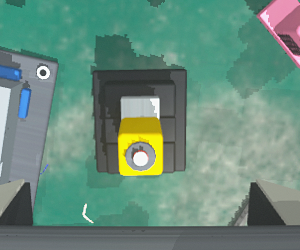

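```bash
python3 -m jog '[[-6.5,-38.3,0,0,0,0],[-6.5,-38.3,0,0,0,0],[-6.5,-38.2,0,0,0,0],[0,0,0,0,0,0.112],[0,0,0,0,0,0.112],[0,0,40,0,0,0],[0,0,40,0,0,0],[0,0,0,0,0,0],[0,0,0,0,0,0],[0,0,0,0,0,0]]'
```

```text
time: 17.1
tool_pos: [497.2, 161.1, 72.1]
tcp_rot: [3.141, 0.002, 3.022]
contact_force: [0.0, -0.8, 0.9]
grip_width: 91.9
finger_force: 0.0
```

```bash
python3 -m jog '[[0,0,30,0,0,0],[0,0,20,0,0,0],[0,0,9,0,0,0],[0,0,0,0,0,0],[0,0,0,0,0,0],[0,0,0,0,0,0]]'; python3 -m jog '[[0,0,0,0,0,0],[0,0,0,0,0,0],[0,0,0,0,0,0],[0,0,0,0,0,0],[0,0,0,0,0,0],[0,0,0,0,0,0],[0,0,0,0,0,0],[0,0,0,0,0,0],[0,0,0,0,0,0],[0,0,0,0,0,0]]' 0
```

```text
time: 17.7
tool_pos: [497.2, 161.2, 13.2]
tcp_rot: [3.141, 0.002, 3.022]
contact_force: [1.4, 0.9, 0.5]
grip_width: 91.9
finger_force: 0.0
time: 18.7
tool_pos: [496.2, 160.8, 11.8]
tcp_rot: [-3.141, -0.0, 3.022]
contact_force: [-0.7, -2.4, 0.3]
grip_width: 34.0
finger_force: 30.0
```

```bash
python3 -m jog '[[0,0,-10,0,0,0],[0,0,-30,0,0,0],[0,0,-40,0,0,0],[0,0,-40,0,0,0],[0,0,-30,0,0,0],[0,0,0,0,0,0],[0,0,0,0,0,0]]'
python3 - <<'E'
from h import *
P=pose("top")
w=world(np.array([[446,105],[528,88],[556,200],[473,218]])/1.6+[130,150],70,P);print(w.round(0),w.mean(0)); d=w[[0,1]].mean(0)-w[[2,3]].mean(0); print(np.arctan2(d[1],d[0]),np.linalg.norm(d))
E
```

```text
time: 19.4
tool_pos: [496.0, 161.0, 162.2]
tcp_rot: [3.141, 0.001, 3.022]
contact_force: [-0.1, -0.2, -2.5]
grip_width: 34.0
finger_force: 30.0
[[ 612. -208.   70.]
 [ 637. -334.   70.]
 [ 467. -364.   70.]
 [ 442. -240.   70.]] [ 539.36699263 -286.62794101   70.        ]
0.18129588250597725 172.8633196253824
```

```bash
python3 -m jog '[[-9.6,-44,0,0,0,0],[-9.6,-44,0,0,0,0],[-9.6,-44,0,0,0,0],[-9.6,-44,0,0,0,0],[-9.6,-44,0,0,0,0],[-9.6,-44,0,0,0,0],[-9.6,-44,0,0,0,0],[-9.6,-44,0,0,0,0],[-9.6,-44,0,0,0,0],[-9.6,-44,0,0,0,0],[0,0,0,0,0,-0.149],[0,0,0,0,0,-0.149]]';python3 -m jog '[[0,0,0,0,0,0],[0,0,0,0,0,0],[0,0,0,0,0,0]]'
python3 - <<'E'
from h import *
P=pose("wrist"); im=bot.capture("wrist")[...,::-1]
import pickle;pickle.dump(P,open("w6.pkl","wb"))
cv2.imwrite("pics/w6.png",im)
E
```

```text
time: 20.6
tool_pos: [537.6, -288.3, 158.7]
tcp_rot: [3.138, -0.003, -2.96]
contact_force: [-0.1, 0.6, -2.2]
grip_width: 34.0
finger_force: 30.0
time: 20.9
tool_pos: [538.7, -286.8, 161.0]
tcp_rot: [3.14, -0.001, -2.966]
contact_force: [0.7, -0.3, -2.0]
grip_width: 33.9
finger_force: 30.0
```

View pics/w6.png

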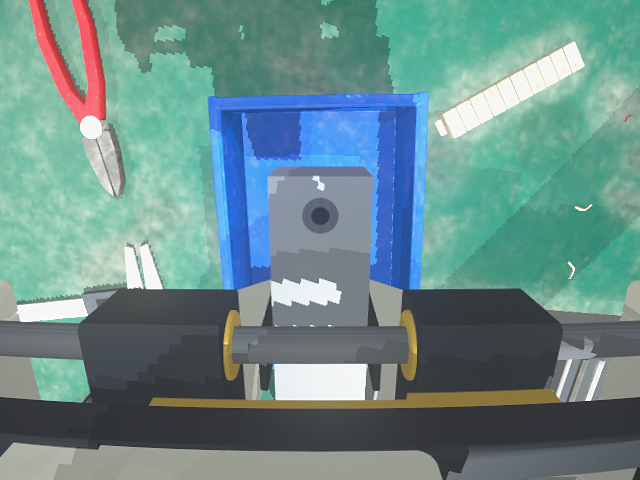

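Run:
```python
from h import *
import pickle;P=pickle.load(open("w6.pkl","rb"))
w=world([[209,97],[428,94]],70,P);d=w[1]-w[0];m=w.mean(0);a=np.arctan2(-d[0],d[1])
print(w.round(1),np.linalg.norm(d),a, m+85*np.array([np.cos(a),np.sin(a),0]))
```

```text
[[ 463.3 -365.5   70. ]
 [ 439.3 -239.8   70. ]] 127.9377986116743 0.18905916269513162 [ 534.81146421 -286.67792447   70.        ]
```

```bash
python3 -m jog '[[3,0,35,0,0,0],[0,0,40,0,0,0],[0,0,40,0,0,0],[0,0,20,0,0,0],[0,0,10,0,0,0],[0,0,0,0,0,0],[0,0,0,0,0,0],[0,0,0,0,0,0]]'; python3 -m jog '[[0,0,3,0,0,0],[0,0,2.5,0,0,0],[0,0,0,0,0,0],[0,0,0,0,0,0],[0,0,0,0,0,0]]'
```

```text
time: 21.75
tool_pos: [537.0, -288.5, 18.5]
tcp_rot: [-3.139, 0.002, -2.964]
contact_force: [0.1, -0.5, -2.6]
grip_width: 33.9
finger_force: 30.0
time: 22.25
tool_pos: [536.1, -287.9, 11.4]
tcp_rot: [-3.142, 0.0, -2.963]
contact_force: [-0.4, 0.1, -2.9]
grip_width: 33.8
finger_force: 30.0
```

```bash
python3 -m jog '[[0,0,1.5,0,0,0],[0,0,1,0,0,0],[0,0,0,0,0,0],[0,0,0,0,0,0],[0,0,0,0,0,0]]'
```

```text
time: 22.75
tool_pos: [536.1, -287.9, 8.8]
tcp_rot: [3.142, 0.0, -2.963]
contact_force: [0.2, 0.3, -1.8]
grip_width: 33.9
finger_force: 30.0
```

```bash
python3 -m jog '[[0,0,0.8,0,0,0],[0,0,0,0,0,0],[0,0,0,0,0,0]]'; python3 -m jog '[[0,0,0,0,0,0],[0,0,0,0,0,0],[0,0,0,0,0,0],[0,0,0,0,0,0],[0,0,0,0,0,0],[0,0,-20,0,0,0],[0,0,-40,0,0,0],[0,0,-40,0,0,0],[0,0,-45,0,0,0],[40,0,-20,0,0,0],[0,0,0,0,0,0],[0,0,0,0,0,0]]' 60
python3 - <<'E'
from h import *
A=bot.capture("wrist")[...,::-1]; B=bot.capture("top")[...,::-1]
B=cv2.resize(B[150:370,130:500],(592,352)); A=cv2.resize(A[0:400],(376,235))
c=np.vstack([B,np.hstack([A,np.zeros((235,216,3),np.uint8)])]);cv2.imwrite("pics/w7.png",c)
E
```

```text
time: 23.05
tool_pos: [536.1, -288.0, 8.3]
tcp_rot: [-3.141, 0.0, -2.963]
contact_force: [-1.7, 0.6, 0.3]
grip_width: 33.7
finger_force: 30.0
time: 24.25
tool_pos: [496.5, -295.6, 173.5]
tcp_rot: [-3.14, 0.001, -2.965]
contact_force: [-0.0, 0.2, -0.4]
grip_width: 55.0
finger_force: 0.0
```

View pics/w7.png

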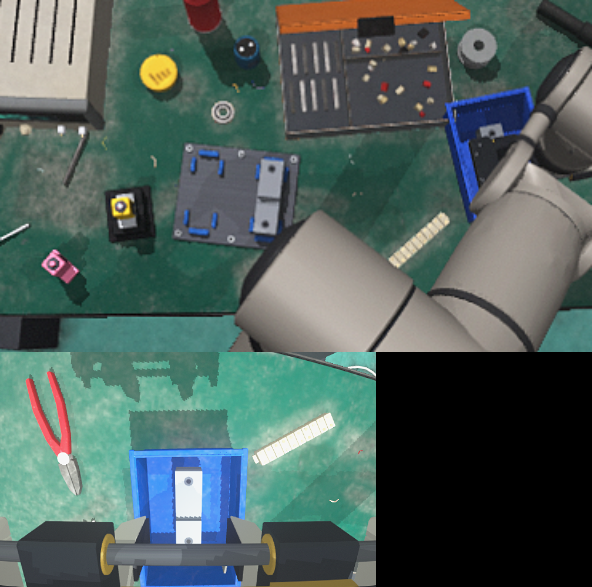

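The pictures show the bar flat with its groove up in the tray (wrist inset around (188,510)). The gauge stands upright in its stand at (123,207), the good bar is in its nest, and nothing else has moved.

```bash
python3 -c "
from plant import bot
print(bot.close_job())"
```

```text
the job is handed in; nothing more can be done
None
```

I handed the job in at about 24 s: the bar nearer the stand gauged about 5–6 mm deep and lies flat, groove up, in the blue tray; the gauge is upright in its stand and the other bar, which I did not gauge, is still in its nest.

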